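# Reset the head pressure on a label printer

### The arm

A 6-joint arm with a two-finger parallel gripper is mounted at the origin on the work surface. World frame = base frame: x ahead of the robot, y to its left, z up, the work surface at z = 0. Lengths are in m, angles in rad, forces in N, time in s.
With the tool pointing down it reaches from about 0.25 to 0.775 m from the base axis. Payload 4 kg.
Tool frame: the origin (TCP) lies midway between the tips of the shut fingers; the grasp point (between the pads) lies 19 mm behind it (robot.grasp_offset is the distance from the TCP to the grasp point, in m); z points along the fingers, y is the direction in which the jaws open and shut (so a half turn about z gives the same grasp; the last joint's range is limited). The gripper opens to 94 mm and grips with 3 to 60 N. Pads are 16 mm wide; open, the fingers measure 119 mm over their backs; the gripper's body (75 mm by 177 mm) begins 78 mm behind the grasp point.
Start: joints at [-1.331, 0.087, 1.371, -0, 1.684, -0.103], TCP at [0.185, -0.518, 0.206] pointing down, gripper open.
Joint ranges: [-3.1, 3.1], [-0.76, 2.03], [0.27, 2.55], [-1.08, 4.22], [0.17, 2.65], [-2.57, 2.57]. Speed limits (rad/s): [2.79, 2.79, 3.14, 3.14, 3.14, 3.14].

### API

Orientations are given as [roll, pitch, yaw] about the fixed x, y, z axes, in that order (R = Rz(yaw) Ry(pitch) Rx(roll)).
In Python, from bench import status, viewer, order, robot gives the robot as it stands. The module is installed in compiled form; this text tells all that it offers.
- The arm moves only by the tool move_arm, never from a script. Its argument "targets" is a list of rows, each a list of 3 entries, a list of its own where there are three numbers: the shift along the tool's x, y, z in mm, then the turn, a rotation vector about the tool's x, y, z in degrees, then the opening, from -1 (shut) to 1 (fully open). A call has 1 to 20 rows; each row is the pose to reach, as a shift and turn from the pose commanded when the call began, along the tool's axes at that moment; what a row does not reach only later rows make up. A row lasts 1/8 s, in which the tool goes at most 62.5 mm and 10.7 degrees, less where a joint would pass 70% of its speed; a pose out of reach is approached as far as the arm can. A call with a gripper value outside its range is refused whole. The fingers move at their own pace and stop on an object; the grip force is fixed at half the most. Time passes only in rows, so rows that repeat a pose let the fingers close. It gives the time, the measured TCP pose, the force and the opening at its end, in the units of the state.
- status.get_obs(): the state, without advancing time (a new reading comes with each control period).
- viewer.snapshot(name): name is "side" or "top" or "wrist"; returns the picture (480x640x3 uint8, red, green, blue); there is no depth.
- viewer.camera_model(name): a dict with "K" (3x3 intrinsics, pixels), "xyz" and "attitude" of the camera in the world; the wrist camera has in their place "T_tool_cam" (4x4, takes a point from camera to tool coordinates, whose origin is the TCP and whose axes are the flange's). Camera axes: x right, y up, looking along -z (the intrinsics and any distortion apply to the point x, -y, -z); pixel columns grow to the right and rows downward; lengths in m; the calibration is good to about 2 mm. A picture is of the moment at which its call begins: read the wrist's pose just before it. camera_model takes no time and is no camera call.
- order.close_job(): hands the job in, once; it reports no verdict.
The state is a dict: "time": time; "joint_positions": joint angles; "qvel": joint speeds; "joint_torque": joint torques, N m; "tool_pos": TCP position; "ee_rot": TCP orientation; "wrist_force": force on the tool from outside, world axes, zero at the start; "wrist_torque": the same for the moment, N m; "width": finger opening in m.
Only numpy, scipy, OpenCV 4.12 (cv2) and the standard library are available. Lean on these libraries where they do the work, as an engineer would, in place of code of your own. Each camera call takes 0.05 s, during which the arm holds its last target. There are 200 camera calls.

### The job

The roll in the label printer has just been changed: push the printer's front door shut until it clicks home on its catch, then screw the winged thumbscrew on top clockwise until it seats and back it off a quarter turn. Finish while still holding the thumbscrew's wing between the fingers in that position, so that a colleague can tighten the lock nut. Leave the round knob and the other things on the bench as they are.

Things in the scene. Friction and masses are not known exactly. Their poses are not given: they have to be found in the camera images.
- printer: bench label printer, grey housing 250 mm deep, 270 wide, 145 high (flat deck on top), fixed to the bench. Origin on the bench below the middle of its front face; x points from the front back into the printer, y to the left seen from the robot, z up. Its door is on the front face, a winged thumbscrew and a round knob stand on the deck.
- door (a joint): angle of the black front door in rad: 0 = shut and seated, growing as it swings out toward the robot (to 1.4). It stays where it is left (light friction). In the last 0.08 rad it meets a sprung ball catch: about 5 N at the free edge pushes it past, then the catch snaps it to 0 and holds it there against a hard stop.
- door_hinge (a point): point on the door's upright hinge line, at its lower edge, 18 mm above the bench; in the printer's frame x = -6, y = +100 mm. The panel is 12 mm thick, centred on the hinge line, reaches from 2 to 158 mm from it and from 18 to 135 mm above the bench. Shut, it extends from the hinge along the printer's -y; its free edge opens toward -x.
- door_push (a point): point on the door's outer face (moves with it), 130 mm from the hinge line and 6 mm outside the panel's middle plane, 103 mm above the bench: a good place to push the door shut. Its x axis is the door's normal, pointing inward in the closing direction; nothing protrudes from the outer face.
- thumbscrew (a joint): turn of the steel thumbscrew in rad: 0 = seated on its hard stop, negative = unscrewed by that much; clockwise from above (tightening) raises it. Starts 0.9 to 2.4 rad unscrewed. Seated, the wing lies along the printer's x; at -1.57 along its y (wing direction = printer's yaw minus this value). Friction about 0.05 N m; it stays where left and does not rise or sink as it turns.
- screw_grip (a point): centre of the thumbscrew's wing, on its upright axis: 42 mm long (point's x), 10 mm thick (y), 24 mm high, 28 mm above the deck, 173 mm above the bench; printer's frame x = 115, y = 30 mm. Below the wing are only an 8 mm shank and, on the deck, a nut 22 mm across, 7 mm high. Pinch it across its thickness from above.
- round_knob_top (a point): top of a round black knob, 26 mm across, 16 mm high, on the printer's deck near its back, at x = 205, y = -85 mm in the printer's frame; to be left alone
- round_knob (a joint): turn of that round knob, rad; 0 at the start, it must stay
- tape_a: roll of red packing tape lying flat, 104 mm across, 48 mm high; bystander beside the printer; origin at the centre of its underside
- tape_b: roll of clear packing tape lying flat, 92 mm across, 48 mm high; bystander beside the printer; origin at the centre of its underside
- label_roll: roll of white labels standing on its end face, 90 mm across, 60 mm high; bystander beside the printer; origin at the centre of its underside
- cutter: closed aluminium box cutter lying flat, 150 x 24 x 16 mm; bystander; origin at the centre of its underside
- stapler: black stapler, 140 x 34 x 54 mm; bystander; origin at the centre of its underside
- carton_small: small taped carton, 130 x 90 x 60 mm; bystander; origin at the centre of its underside
- marker: marker pen, 130 x 15 x 15 mm; bystander; origin at the centre of its underside

How it is judged:
By the outcome, as a careful person would: the job done as asked, in the order asked, and still so for the second after the job is handed in, while the arm keeps its last pose, push and grip.
It also fails if it takes over 72 s, if anything falls off the work surface, if the arm or the gripper's body presses on something with over 40 N, if the wrist force passes 120 N, or if a joint passes its speed limit or range.

## Working session

There is one attempt and no reset: what is moved stays moved. The work goes in short steps, Python scripts to look and compute and a tool call to move; the robot and the scene stay as the last step left them, time stands still between calls to the robot, and variables do not carry over. Pictures are saved under pics/ and viewed, about 8 in all and at most 12, crops included, and the job is handed in when it is done.

Besides the shell and the picture viewer there is one more tool, called after "Emit:" as name(argument=value, ...), one argument or row to a line, values as JSON. move_arm: Moves the arm, as the interface text tells. Its arguments: {"type":"object","properties":{"targets":{"type":"array"}},"required":["targets"]}

```bash
mkdir -p pics
python3 - <<'E'
from bench import status,viewer,robot
import cv2,numpy as np
for n in ("side","top"):
    im=viewer.snapshot(n); cv2.imwrite(f"pics/{n}0.png",im[:,:,::-1])
    m=viewer.camera_model(n); print(n,m)
print(viewer.camera_model("wrist")); o=status.get_obs(); print(o); print([a for a in dir(robot) if a[0]!='_'])
E
```

```text
side {'K': array([[485.05381684,   0.        , 326.2235988 ],
       [  0.        , 485.05381684, 244.17882591],
       [  0.        ,   0.        ,   1.        ]]), 'xyz': array([ 0.49020556, -0.75554587,  1.01844651]), 'attitude': array([ 0.68236862, -0.01471415, -0.05543675])}
top {'K': array([[600.77048435,   0.        , 321.36038639],
       [  0.        , 600.77048435, 242.32822197],
       [  0.        ,   0.        ,   1.        ]]), 'xyz': array([ 0.43740337, -0.01683431,  1.55655021]), 'attitude': array([ 0.06971253,  0.02094104, -1.57608464])}
{'K': array([[345.72253577,   0.        , 315.40481865],
       [  0.        , 345.72253577, 234.35061772],
       [  0.        ,   0.        ,   1.        ]]), 'T_tool_cam': array([[-5.79534140e-04,  9.70511211e-01,  2.41055292e-01,
         6.97951852e-02],
       [ 9.99999825e-01,  5.90164819e-04,  2.80950754e-05,
        -5.25667004e-04],
       [-1.14995767e-04,  2.41055267e-01, -9.70511383e-01,
        -1.78722865e-01],
       [ 0.00000000e+00,  0.00000000e+00,  0.00000000e+00,
         1.00000000e+00]])}
{'time': 0.1, 'joint_positions': array([-1.33111882e+00,  8.78668648e-02,  1.37212796e+00, -1.25098845e-05,
        1.68363396e+00, -1.03068187e-01]), 'qvel': array([-0.00061074, -0.00125223, -0.00380071, -0.00081912, -0.00076848,
       -0.00029728]), 'joint_torque': array([ 1.29466473e-03, -3.41250944e+01, -3.03301942e+01,  7.19587575e-02,
        3.04388884e-02, -9.95665596e-05]), 'tool_pos': array([ 0.18472478, -0.51749878,  0.20441643]), 'ee_rot': array([-3.13956605e+00, -1.97121460e-04,  3.42744094e-01]), 'wrist_force': array([-0.6772329 , -0.23530472,  0.27729855]), 'wrist_torque': array([ 0.00577988, -0.01740729,  0.00968977]), 'width': 0.09399405129276321}
['IKError', 'grasp_offset']
```

View pics/top0.png

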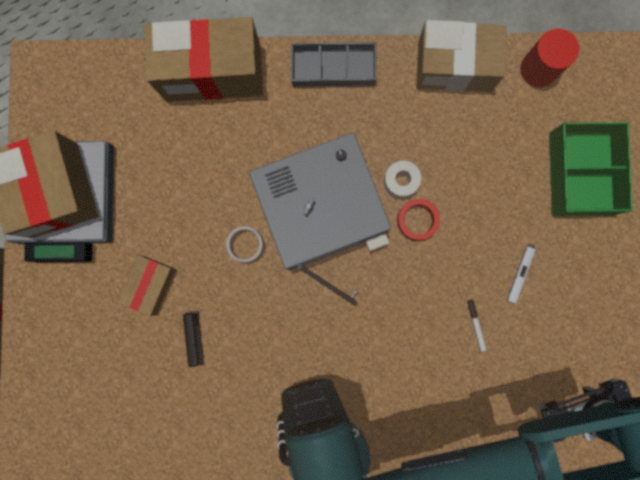

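View pics/side0.png

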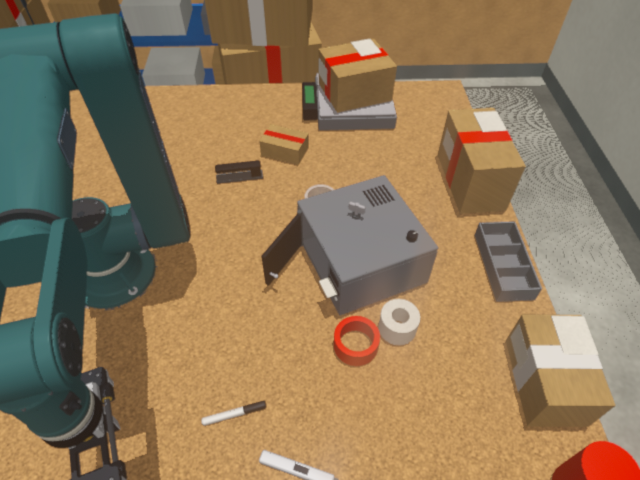

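The top view shows the deck corners near (250,173), (354,134), (389,228) and (290,267). The thumbscrew is at (309,208), the knob at (341,155), and the open door runs from (300,265) to (355,302). The side view agrees.

```bash
cat > h.py <<'E'
import numpy as np,cv2
from scipy.spatial.transform import Rotation as Ro
from bench import status,viewer
def cam(n,o=None):
    m=viewer.camera_model(n)
    if n=="wrist":
        R=Ro.from_euler('xyz',o["ee_rot"]).as_matrix(); T=m["T_tool_cam"]
        return m["K"],R@T[:3,:3],o["tool_pos"]+R@T[:3,3]
    return m["K"],Ro.from_euler('xyz',m["attitude"]).as_matrix(),m["xyz"]
def ray(c,px,z):
    K,R,p=c; u=np.atleast_2d(px).astype(float)
    d=np.c_[(u-K[[0,1],2])/K[0,0],np.ones(len(u))]*[1,-1,-1]@R.T
    return p+d*((z-p[2])/d[:,2])[:,None]
def proj(c,P):
    K,R,p=c; q=(np.atleast_2d(P)-p)@R*[1,-1,-1]; return q[:,:2]/q[:,2:]*K[0,0]+K[[0,1],2]
E
python3 - <<'E'
from h import *
im=cv2.imread("pics/top0.png"); c=cam("top"); hsv=cv2.cvtColor(im,cv2.COLOR_BGR2HSV)
m=((hsv[...,1]<50)&(hsv[...,2]>70)&(hsv[...,2]<190)).astype(np.uint8)*255
m=cv2.morphologyEx(m,cv2.MORPH_OPEN,np.ones((5,5)))
roi=np.zeros_like(m);roi[115:285,235:400]=255;m&=roi
k=max(cv2.findContours(m,0,2)[0],key=cv2.contourArea)
h=cv2.convexHull(k); a=cv2.approxPolyDP(h,8,True)[:,0]; print(a, cv2.boxPoints(cv2.minAreaRect(k)))
P=ray(c,a,.145);print(P.round(4)); print([np.linalg.norm(P[i]-P[i-1]).round(4) for i in range(len(P))])
d=(hsv[...,2]<60).astype(np.uint8)*255; r=np.zeros_like(d); r[255:315,285:372]=255; d&=r
k=max(cv2.findContours(d,0,2)[0],key=cv2.contourArea); print("door",cv2.minAreaRect(k),cv2.boxPoints(cv2.minAreaRect(k)))
big=cv2.resize(im[120:320,230:410],None,fx=4,fy=3.0*4/3,interpolation=cv2.INTER_CUBIC)[:, :]
cv2.imwrite("pics/c1.png",cv2.resize(big,(540,600)))
E
```

```text
[[354 134]
 [387 243]
 [284 267]
 [250 171]] [[248.      171.     ]
 [354.3014  131.137  ]
 [395.4795  240.94522]
 [289.1781  280.80823]]
[[ 0.7944 -0.067   0.145 ]
 [ 0.5335 -0.1421  0.145 ]
 [ 0.4786  0.1004  0.145 ]
 [ 0.7076  0.1813  0.145 ]]
[np.float64(0.263), np.float64(0.2715), np.float64(0.2486), np.float64(0.2429)]
door ((318.0, 279.0), (0.0, 0.0), 0.0) [[318. 279.]
 [318. 279.]
 [318. 279.]
 [318. 279.]]
```

View pics/c1.png

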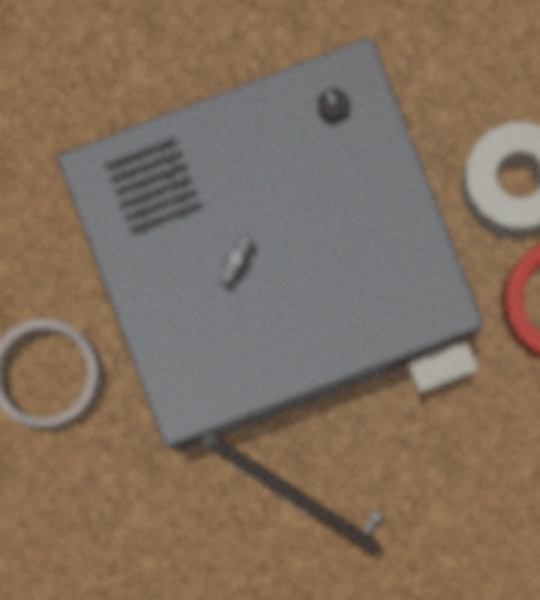

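The crop (3x) shows the deck corners at (60,157), (373,40), (480,326) and (167,443). The wing runs (222,286)–(254,242) and the knob is at (333,105). The door's top edge runs (205,438)–(378,548). A white label tab at (442,367) sits beyond the door's reach on the right.

```bash
cat >> h.py <<'E'
def fit():
    c=cam("top"); q=lambda p:np.array(p)/3+[230,120]
    P=ray(c,q([(480,326),(167,443),(60,157),(373,40)]),.145)[:,:2] # FR FL BL BR
    M=np.array([[0,-.135],[0,.135],[.25,.135],[.25,-.135]])
    K=ray(c,q([(333,105)]),.161)[:,:2]; S=ray(c,q([(238,265)]),.180)[:,:2]
    P=np.r_[P,K,S]; M=np.r_[M,[[.205,-.085]],[[.115,.03]]]
    a,b=P-P.mean(0),M-M.mean(0)
    yaw=np.arctan2((b[:,0]*a[:,1]-b[:,1]*a[:,0]).sum(),(a*b).sum())
    R=np.array([[np.cos(yaw),-np.sin(yaw)],[np.sin(yaw),np.cos(yaw)]]); t=P.mean(0)-R@M.mean(0)
    return yaw,R,t,P-(M@R.T+t)
E
python3 - <<'E'
from h import *
y,R,t,e=fit(); print(y,np.degrees(y),t,e.round(4)*1000)
c=cam("top"); q=lambda p:np.array(p)/3+[230,120]
w=ray(c,q([(222,286),(254,242)]),.18)[:,:2]; d=w[1]-w[0]; wa=np.arctan2(d[1],d[0]); print("wing yaw",wa,"screw",y-wa,np.linalg.norm(d))
D=(ray(c,q([(205,438),(378,548)]),.135)[:,:2]-t)@R; print("door in printer",D)
h=np.array([-.006,.1]); v=D[1]-h; th=np.arctan2(-v[0],-v[1]); print("door angle",th,np.linalg.norm(v))
print("hinge",R@h+t,"screw",R@[.115,.03]+t,"knob",R@[.205,-.085]+t)
for a in (th,0):
    u=np.array([-np.sin(a),-np.cos(a)]); n=np.array([np.cos(a),-np.sin(a)])
    print(a,"push world",R@(h+.13*u-.006*n)+t,"normal yaw deg",np.degrees(y-a))
E
```

```text
0.353414488351586 20.249158601321273 [ 0.51822124 -0.0280578 ] [[ 2.3  5.1]
 [ 5.5 -2.1]
 [-1.7 -3.8]
 [-3.5  0.4]
 [ 0.6  1.5]
 [-3.2 -1.1]]
wing yaw -0.6313320570794922 screw 0.9847465454310782 0.04195341407218408
door in printer [[-0.0019147   0.10228894]
 [-0.13052817  0.00519294]]
door angle 0.9200832047379351 0.15651084531980794
hinge [0.47798173 0.06368522] screw [0.61573073 0.03988997] knob [ 0.73997028 -0.03685333]
0.9200832047379351 push world [ 0.40313239 -0.04277405] normal yaw deg -32.46772583103364
0 push world [ 0.51734598 -0.06035693] normal yaw deg 20.249158601321273
```

```bash
cat >> h.py <<'E'
def to(xyz,yawdeg,o=None):
    o=o or status.get_obs(); R=Ro.from_euler('xyz',o["ee_rot"])
    s=R.inv().apply(np.array(xyz)-o["tool_pos"])*1000
    r=(R.inv()*Ro.from_euler('xyz',[np.pi,0,np.radians(yawdeg)])).as_rotvec(degrees=True)
    return s.round(1),r.round(1)
def push(a,gap,z=.085,r=.13):
    y,R,t,_=fit(); u=np.array([-np.sin(a),-np.cos(a)]); n=np.array([np.cos(a),-np.sin(a)])
    return [*(R@([-.006,.1]+r*u-(.006+gap)*n)+t),z],np.degrees(y-a)
E
python3 - <<'E'
from h import *
p,w=push(.92,.05,.204); print(p,w); print(to(p,w)); p[2]=.085; print(to(p,w))
E
```

```text
[np.float64(0.36095431606047734), np.float64(-0.01594256395300786), 0.204] -32.46295855071446
(array([ 334.5, -413.2,    1.3]), array([-0.1,  0. , 52.1]))
(array([ 334.5, -412.9,  120.3]), array([-0.1,  0. , 52.1]))
```

Emit:
move_arm(
  targets=[
    [[35,-43,0],[0,0,6],-1],
    [[70,-86,0],[0,0,12],-1],
    [[105,-130,0],[0,0,18],-1],
    [[140,-173,0],[0,0,24],-1],
    [[175,-216,0],[0,0,30],-1],
    [[210,-260,0],[0,0,36],-1],
    [[245,-303,0],[0,0,42],-1],
    [[280,-346,0],[0,0,47],-1],
    [[315,-390,0],[0,0,52],-1],
    [[334,-413,0],[0,0,52],-1],
    [[334,-413,0],[0,0,52],-1],
    [[334,-413,40],[0,0,52],-1],
    [[334,-413,80],[0,0,52],-1],
    [[334,-413,118],[0,0,52],-1],
    [[334,-413,118],[0,0,52],-1],
    [[334,-413,118],[0,0,52],-1],
  ],
)

```text
time: 2.1
tool_pos: [0.3613, -0.0177, 0.0888]
ee_rot: [-3.141, -0.002, -0.566]
wrist_force: [0.6, -0.8, 0.2]
width: 0.0008
```

Run:
```python
from h import *
o=status.get_obs(); print(o["time"],o["tool_pos"],o["ee_rot"],o["wrist_force"],o["width"])
cv2.imwrite("pics/t1.png",cv2.resize(viewer.snapshot("top")[120:360,230:430,::-1],None,fx=2.5,fy=2.5))
for a in (.92,.75,.6,.45,.3,.15,.08,0,-.05): print(a,*to(*push(a,.010),o))
```

```text
2.1 [ 0.36131125 -0.01768982  0.0888238 ] [-3.14129690e+00 -1.87199372e-03 -5.66043441e-01] [ 0.58431351 -0.84291445  0.23707449] 0.0007532686791534942
0.92 [38.8 -1.3  3.9] [-0.  -0.1  0. ]
0.75 [61.  -0.4  3.9] [-0.  -0.1 -9.7]
0.6 [80.5 -2.8  4. ] [  0.   -0.1 -18.3]
0.45 [99.4 -8.1  4. ] [  0.   -0.1 -26.9]
0.3 [117.3 -16.1   4. ] [  0.   -0.1 -35.5]
0.15 [133.8 -26.7   4.1] [  0.   -0.1 -44.1]
0.08 [140.9 -32.5   4.1] [  0.   -0.1 -48.1]
0 [148.5 -39.7   4.1] [  0.   -0.1 -52.7]
-0.05 [153.  -44.5   4.1] [  0.   -0.1 -55.5]
```

View pics/t1.png

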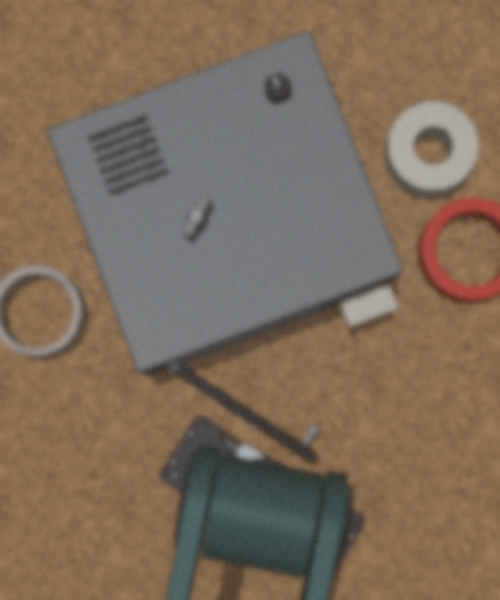

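The gripper is in front of the outer face, square to the door, and the door hasn't moved: its free edge is at (315,455). Next I push along the arc.

Emit:
move_arm(
  targets=[
    [[20,-1,0],[0,0,0],-1],
    [[39,-1,0],[0,0,0],-1],
    [[50,-1,0],[0,0,-5],-1],
    [[61,0,0],[0,0,-10],-1],
    [[71,-2,0],[0,0,-14],-1],
    [[80,-3,0],[0,0,-18],-1],
    [[90,-5,0],[0,0,-22],-1],
    [[99,-8,0],[0,0,-27],-1],
    [[108,-12,0],[0,0,-31],-1],
    [[117,-16,0],[0,0,-35],-1],
    [[125,-21,0],[0,0,-40],-1],
    [[130,-24,0],[0,0,-42],-1],
    [[134,-27,0],[0,0,-44],-1],
    [[134,-27,0],[0,0,-44],-1],
  ],
)

```text
time: 3.9
tool_pos: [0.4887, -0.0658, 0.0879]
ee_rot: [3.141, -0.001, 0.203]
wrist_force: [-0.2, 0.4, -0.7]
width: 0.0005
```

Run:
```python
from h import *
o=status.get_obs(); print(o["time"],o["tool_pos"],o["ee_rot"],o["wrist_force"])
for a in (.15,.08,.04,0,-.05): print(a,*to(*push(a,.010),o))
```

```text
3.9 [ 0.48873381 -0.06576496  0.08791877] [ 3.14121835e+00 -7.55312117e-04  2.03090773e-01] [-0.17334637  0.38722533 -0.66029188]
0.15 [-0.4  1.   2.9] [ 0. -0. -0.]
0.08 [8.8 1.8 2.9] [ 0. -0. -4.]
0.04 [14.   2.   2.9] [ 0.  -0.  -6.3]
0 [19.2  2.   2.9] [ 0.  -0.  -8.6]
-0.05 [25.8  1.6  2.9] [  0.   -0.  -11.5]
```

Emit:
move_arm(
  targets=[
    [[4,1,0],[0,0,-2],-1],
    [[8,1,0],[0,0,-4],-1],
    [[11,2,0],[0,0,-5],-1],
    [[14,2,0],[0,0,-6],-1],
    [[16,2,0],[0,0,-8],-1],
    [[18,2,0],[0,0,-9],-1],
    [[18,2,0],[0,0,-9],-1],
  ],
)

```text
time: 4.78
tool_pos: [0.5068, -0.0639, 0.0875]
ee_rot: [3.141, -0.001, 0.361]
wrist_force: [-0.1, 0.3, -0.7]
width: 0.0006
```

Run:
```python
from h import *
o=status.get_obs(); print(o["tool_pos"],o["ee_rot"],o["wrist_force"])
cv2.imwrite("pics/s2.png",cv2.resize(viewer.snapshot("side")[170:320,230:450,::-1],None,fx=3.5,fy=3.5))
```

```text
[ 0.50680337 -0.06393535  0.08750387] [ 3.14143482e+00 -1.16065509e-03  3.60560079e-01] [-0.06801847  0.29528988 -0.67171893]
```

View pics/s2.png

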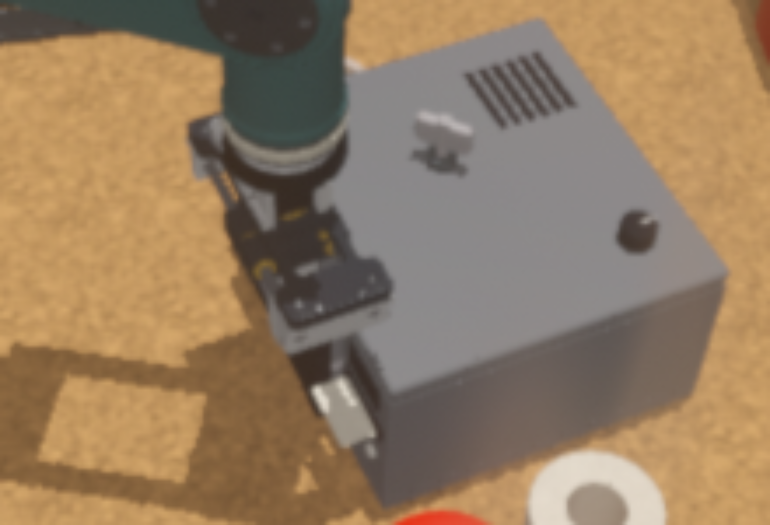

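The gripper hides the door and there is no contact force yet. I'll keep pushing in small steps.

Emit:
move_arm(
  targets=[
    [[1,0,0],[0,0,0],-1],
    [[2,0,0],[0,0,0],-1],
    [[3,0,0],[0,0,0],-1],
    [[4,0,0],[0,0,0],-1],
    [[4,0,0],[0,0,0],-1],
  ],
)

```text
time: 5.45
tool_pos: [0.5101, -0.0626, 0.0875]
ee_rot: [3.141, -0.0, 0.36]
wrist_force: [-0.9, -0.2, -0.6]
width: 0.0003
```

Emit:
move_arm(
  targets=[
    [[1,0,0],[0,0,0],-1],
    [[2,0,0],[0,0,0],-1],
    [[2,0,0],[0,0,0],-1],
  ],
)

```text
time: 5.82
tool_pos: [0.5109, -0.0623, 0.0874]
ee_rot: [-3.142, 0.003, 0.36]
wrist_force: [-6.0, -2.0, 2.2]
width: 0.0004
```

Emit:
move_arm(
  targets=[
    [[1,0,0],[0,0,0],-1],
    [[2,0,0],[0,0,0],-1],
    [[2,0,0],[0,0,0],-1],
  ],
)

```text
time: 6.2
tool_pos: [0.5108, -0.0623, 0.0875]
ee_rot: [-3.141, 0.007, 0.36]
wrist_force: [-10.6, -3.6, 5.3]
width: 0.0007
```

Emit:
move_arm(
  targets=[
    [[1,0,0],[0,0,0],-1],
    [[2,0,0],[0,0,0],-1],
    [[2,0,0],[0,0,0],-1],
  ],
)

```text
time: 6.58
tool_pos: [0.5107, -0.0623, 0.0875]
ee_rot: [-3.141, 0.012, 0.359]
wrist_force: [-16.3, -4.8, 8.7]
width: 0.0003
```

The force reads about 17 N with no motion, which suggests the hard stop. I'll back off, rise and check the door.

Emit:
move_arm(
  targets=[
    [[-30,0,0],[0,0,0],-1],
    [[-70,0,0],[0,0,0],-1],
    [[-110,0,-50],[0,0,0],-1],
    [[-110,0,-100],[0,0,0],-1],
    [[-110,0,-130],[0,0,0],1],
    [[-110,0,-130],[0,0,0],1],
    [[-110,0,-130],[0,0,0],1],
  ],
)

```text
time: 7.45
tool_pos: [0.4125, -0.099, 0.216]
ee_rot: [-3.14, 0.001, 0.361]
wrist_force: [0.5, -0.1, 0.4]
width: 0.027
```

Run:
```python
from h import *
o=status.get_obs(); print(o["time"],o["tool_pos"],o["ee_rot"],o["wrist_force"],o["width"])
w=viewer.snapshot("wrist")[:,:,::-1]; cv2.imwrite("pics/w3.png",w)
y,R,t,_=fit(); c=cam("wrist",o)
W=lambda x,y,z:[*(R@[x,y]+t),z]
print("pred free edge shut",proj(c,[W(-.012,-.058,.135),W(-.012,.098,.135)]),"wing",proj(c,[W(.115,.03,.185)]))
print("tcp in printer", (np.array([.5109,-.0623])-t)@R)
```

```text
7.45 [ 0.4124584  -0.09896543  0.21601008] [-3.14032312e+00  1.02328955e-03  3.60506508e-01] [ 0.51711857 -0.08271142  0.42362459] 0.027011375396484228
pred free edge shut [[357.49603884  86.82027488]
 [134.43713175  85.30506051]] wing [[ 192.50038622 -222.7240078 ]]
tcp in printer [-0.0187201 -0.029592 ]
```

View pics/w3.png

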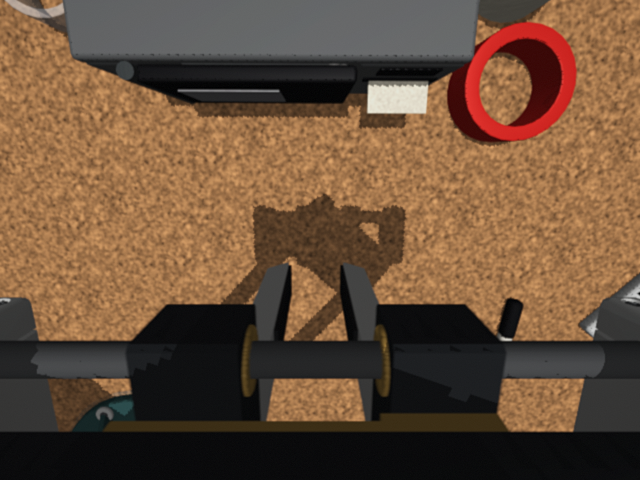

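The wrist view shows the door shut or nearly so: its upper face runs (135,75)–(355,75), parallel to the front edge at row ~55. I'll check with an enhanced crop, measuring edge slopes.

Run:
```python
from h import *
im=cv2.imread("pics/w3.png")[45:110,100:480]
g=np.clip(255*(im/255.)**.5,0,255).astype(np.uint8)
cv2.imwrite("pics/w3c.png",cv2.resize(g,(800,340),interpolation=cv2.INTER_CUBIC,fx=0,fy=0))
gray=cv2.cvtColor(g,6)
for u in (150,200,250,300,340): print(u,gray[:,u-100][2:55])
```

```text
150 [161 161 161 161 161 161 155 141 144 142 135 128 115 100  88  85  80  65
  59  63  71  73  76  74  75  76  78  79  76  79  74  59  62  61  49  42
  38  34  41  51  64 102 152 182 191 192 191 193 195 193 189 185 183]
200 [162 162 161 162 162 162 157 147 147 143 139 130 119 105  88  93 106  99
  66  62  69  78  82  82  84  84  87  83  83  85  86  85  78  69  52  42
  41  31  31  26  27  66 136 179 160 112  92  96  97  96  97  98  96]
250 [162 162 162 162 163 163 158 151 149 146 139 132 121 109  93  91 104 105
  74  61  72  82  85  86  91  89  92  94  93  94  93  91  86  73  57  46
  35  34  42  37  22  55 124 175 172 122  91  95  98  98  96  98  98]
300 [164 162 164 163 163 162 163 159 154 147 140 134 126 112  97  89 100 105
  79  61  75  84  86  90  92  94  95  99  99 101 103  99  90  76  62  47
  34  33  35  35  38  36  31  33  37  41  35  39  39  37  27  39  32]
340 [163 163 164 164 164 164 164 161 155 150 141 136 127 114 100  88  98 110
  95  71  76  85  90  94  95  95  99 100 102 104 107 106  91  78  63  54
  41  39  33  38  35  31  38  24  37  35  31  36  35  38  35  35  41]
```

View pics/w3c.png

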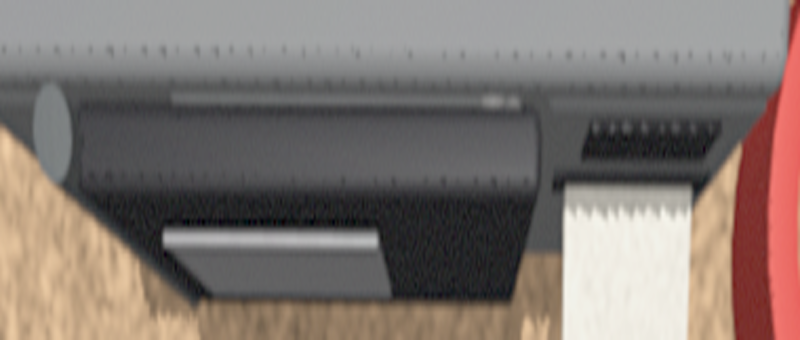

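The outer top edge is at the same row (±1 px) across the whole door and parallel to the housing, so the door is seated. This also fits the 17 N hard stop. Next I move above the thumbscrew, aligned with the wing at about 144°.

Run:
```python
from h import *
y,R,t,_=fit(); a=2.51; s=R@[.115,.03]+t-.03*np.array([np.cos(a),np.sin(a)])
print(s,to([*s,.25],np.degrees(a)))
```

```text
[0.63994337 0.02217704] (array([255.8, -32.9, -35.1]), array([-2.000e-01, -1.000e-01, -1.232e+02]))
```

Emit:
move_arm(
  targets=[
    [[0,0,-35],[0,0,-10],1],
    [[25,-3,-35],[0,0,-20],1],
    [[50,-6,-35],[0,0,-30],1],
    [[75,-9,-35],[0,0,-40],1],
    [[100,-12,-35],[0,0,-50],1],
    [[125,-16,-35],[0,0,-60],1],
    [[150,-19,-35],[0,0,-70],1],
    [[175,-22,-35],[0,0,-80],1],
    [[200,-26,-35],[0,0,-90],1],
    [[225,-29,-35],[0,0,-100],1],
    [[256,-33,-35],[0,0,-110],1],
    [[256,-33,-35],[0,0,-117],1],
    [[256,-33,-35],[0,0,-123],1],
    [[256,-33,-35],[0,0,-123],1],
    [[256,-33,-35],[0,0,-123],1],
  ],
)

```text
time: 9.38
tool_pos: [0.6403, 0.022, 0.2511]
ee_rot: [-3.14, -0.002, 2.506]
wrist_force: [0.0, -0.5, -0.8]
width: 0.0939
```

Run:
```python
from h import *
o=status.get_obs(); print(o["time"],o["tool_pos"],o["ee_rot"],o["joint_positions"],o["width"])
cv2.imwrite("pics/w4.png",viewer.snapshot("wrist")[:,:,::-1])
y,R,t,_=fit(); c=cam("wrist",o); print(proj(c,[[*(R@[.115,.03]+t),.185],[*(R@[.205,-.085]+t),.161]]))
```

```text
9.375 [0.64034395 0.02195092 0.25106673] [-3.14043558e+00 -1.77989116e-03  2.50561709e+00] [-5.41931754e-02  2.92519773e-01  1.04184063e+00  1.16909817e-05
  1.80935515e+00 -9.89012213e-01] 0.09385647295873012
[[314.75064515 205.65765895]
 [328.64051452 364.52429077]]
```

View pics/w4.png

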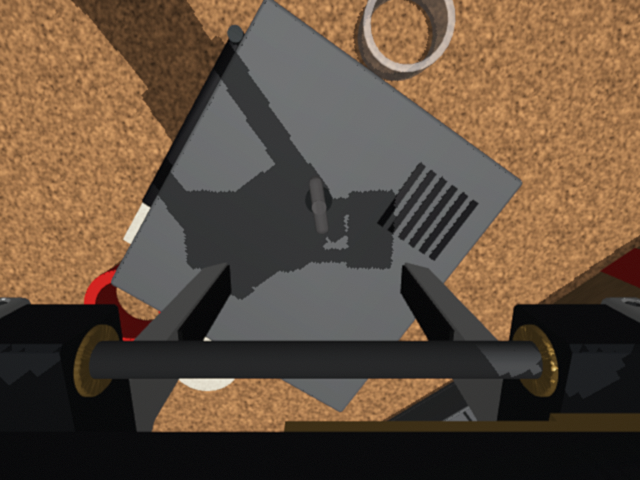

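The door lies parallel to the front edge. The wing runs about (315,180)–(322,232), with its centre near (318,206) against a predicted (315,206). I'll refine its direction.

Run:
```python
from h import *
o=status.get_obs(); c=cam("wrist",o)
im=cv2.imread("pics/w4.png"); cr=im[170:245,285:350]
g=np.clip(255*(cr/255.)**.6,0,255).astype(np.uint8)
b=cv2.resize(g,None,fx=8,fy=8,interpolation=cv2.INTER_CUBIC)
for i in range(0,75,10): cv2.putText(b,str(170+i),(0,i*8+8),0,.35,(0,255,255))
for i in range(0,65,10): cv2.putText(b,str(285+i),(i*8,10),0,.35,(0,255,0))
cv2.imwrite("pics/w4c.png",b)
C=np.array([(112,285),(265,0),(521,184),(341,411)]); P=ray(c,C,.145)[:,:2]
print(P); print([(np.linalg.norm(P[i]-P[i-1]).round(4), np.degrees(np.arctan2(*(P[i]-P[i-1])[::-1])).round(2)) for i in range(4)])
d=ray(c,[(236,35),(147,200)],.135); v=d[1]-d[0]; print("door dir",np.degrees(np.arctan2(v[1],v[0])))
```

```text
[[ 0.5715333  -0.15011878]
 [ 0.47799062  0.09658692]
 [ 0.70713984  0.18259552]
 [ 0.79844514 -0.06359176]]
[(np.float64(0.2428), np.float64(-159.13)), (np.float64(0.2638), np.float64(110.77)), (np.float64(0.2448), np.float64(20.57)), (np.float64(0.2626), np.float64(-69.65))]
door dir -69.63606743853177
```

View pics/w4c.png

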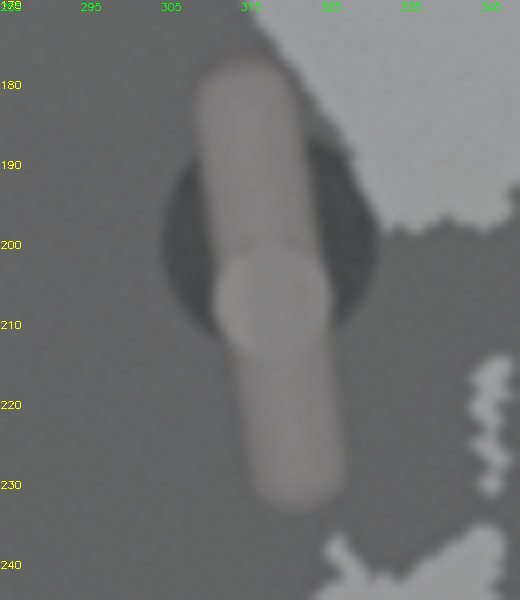

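The wing's ends are at (316,178) and (322.5,233), with its centre at (319,206).

Run:
```python
from h import *
o=status.get_obs(); c=cam("wrist",o)
w=ray(c,[(316,177.8),(322.5,233.1)],.183)[:,:2]; v=w[0]-w[1]; a=np.arctan2(v[1],v[0])
s=w.mean(0); print(w,np.linalg.norm(v),"wing",np.degrees(a),"hub",ray(c,[(319.1,207.9)],.187)); a%=np.pi
y,R,t,_=fit(); print("fit pred",R@[.115,.03]+t,"screw",np.degrees(a)-20.5)
for z in (.21,.157): print(to([*s,z],np.degrees(a)))
```

```text
[[0.60065834 0.05212473]
 [0.63593705 0.032029  ]] 0.040600813286131035 wing 150.33296887989343 hub [[0.61876697 0.04149237 0.187     ]]
fit pred [0.61573073 0.03988997] screw 129.83296887989343
(array([29.7,  3.2, 41.5]), array([-0. , -0.1, -6.8]))
(array([29.7,  3.2, 94.5]), array([-0. , -0.1, -6.8]))
```

Emit:
move_arm(
  targets=[
    [[15,2,20],[0,0,-4],0.2],
    [[30,3,40],[0,0,-7],0.2],
    [[30,3,65],[0,0,-7],0.2],
    [[30,3,80],[0,0,-7],0.2],
    [[30,3,90],[0,0,-7],0],
    [[30,3,95],[0,0,-7],-0.4],
    [[30,3,95],[0,0,-7],-0.6],
    [[30,3,95],[0,0,-7],-1],
    [[30,3,95],[0,0,-7],-1],
    [[30,3,95],[0,0,-7],-1],
    [[30,3,95],[0,0,-7],-1],
    [[30,3,95],[0,0,-7],-1],
    [[30,3,95],[0,0,-7],-1],
  ],
)

```text
time: 11.05
tool_pos: [0.6182, 0.0411, 0.1582]
ee_rot: [-3.14, 0.001, 2.629]
wrist_force: [-3.4, -5.3, 4.0]
width: 0.0099
```

Run:
```python
from h import *
o=status.get_obs(); print(o)
```

```text
{'time': 11.05, 'joint_positions': array([-0.02410489,  0.2546034 ,  1.27149671, -0.0017499 ,  1.61517173,
       -1.08192454]), 'qvel': array([ 0.00216044, -0.00052451, -0.00054614,  0.00119943, -0.00013103,
        0.00153613]), 'joint_torque': array([  2.5803005 , -38.00536036, -28.93256843,   1.55650321,
        -0.90269219,   0.04342071]), 'tool_pos': array([0.61816877, 0.04109952, 0.15822356]), 'ee_rot': array([-3.14019997e+00,  1.10427965e-03,  2.62853885e+00]), 'wrist_force': array([-3.41508881, -5.31608262,  4.01881862]), 'wrist_torque': array([-0.8007194 ,  0.4400804 ,  0.05737156]), 'width': 0.009854671771102509}
```

Gripped at 9.9 mm. A side load of about 6 N means roughly 2 mm of off-centre, so I re-centre and then turn clockwise.

Emit:
move_arm(
  targets=[
    [[0,-1,0],[0,0,0],-1],
    [[0,-2,0],[0,0,0],-1],
    [[0,-2,0],[0,0,0],-1],
  ],
)

```text
time: 11.42
tool_pos: [0.6181, 0.0411, 0.1583]
ee_rot: [3.139, 0.002, 2.63]
wrist_force: [0.5, 0.8, 5.0]
width: 0.01
```

Emit:
move_arm(
  targets=[
    [[0,0,0],[0,0,4],-1],
    [[0,0,0],[0,0,10],-1],
    [[0,0,0],[0,0,16],-1],
    [[0,0,0],[0,0,22],-1],
    [[0,0,0],[0,0,28],-1],
    [[0,0,0],[0,0,34],-1],
    [[0,0,0],[0,0,40],-1],
    [[0,0,0],[0,0,46],-1],
    [[0,0,0],[0,0,52],-1],
    [[0,0,0],[0,0,58],-1],
    [[0,0,0],[0,0,60],-1],
    [[0,0,0],[0,0,60],-1],
  ],
)

```text
time: 12.92
tool_pos: [0.6181, 0.041, 0.1583]
ee_rot: [3.139, -0.001, 1.582]
wrist_force: [-0.0, -0.5, 6.2]
width: 0.01
```

Run:
```python
from h import *
o=status.get_obs(); print(o["tool_pos"],np.degrees(o["ee_rot"]),o["wrist_force"],o["wrist_torque"],o["width"])
```

```text
[0.61806952 0.04101863 0.15825428] [ 1.79861438e+02 -5.17732156e-02  9.06594937e+01] [-0.00913822 -0.5181749   6.15681584] [-0.22594238  0.01271896 -0.0238768 ] 0.010025605263207385
```

Emit:
move_arm(
  targets=[
    [[0,0,0],[0,0,4],-1],
    [[0,0,0],[0,0,10],-1],
    [[0,0,0],[0,0,16],-1],
    [[0,0,0],[0,0,22],-1],
    [[0,0,0],[0,0,28],-1],
    [[0,0,0],[0,0,34],-1],
    [[0,0,0],[0,0,40],-1],
    [[0,0,0],[0,0,46],-1],
    [[0,0,0],[0,0,52],-1],
    [[0,0,0],[0,0,58],-1],
    [[0,0,0],[0,0,62],-1],
    [[0,0,0],[0,0,62],-1],
  ],
)

```text
time: 14.42
tool_pos: [0.618, 0.041, 0.1582]
ee_rot: [3.141, -0.002, 0.5]
wrist_force: [0.3, 0.9, 5.7]
width: 0.0097
```

```bash
cat > st.py <<'E'
from h import *
o=status.get_obs(); print(o["time"],o["tool_pos"],np.degrees(o["ee_rot"]),o["wrist_force"],o["wrist_torque"],o["joint_torque"][5],o["width"])
E
python3 st.py
```

```text
14.425 [0.617987   0.04101191 0.15822305] [ 1.79991315e+02 -1.35632630e-01  2.86416008e+01] [0.26914096 0.8772424  5.71817638] [-0.13851649  0.08557843 -0.02934196] 0.04592860001139343 0.009689168454970693
```

Emit:
move_arm(
  targets=[
    [[0,0,0],[0,0,2],-1],
    [[0,0,0],[0,0,4],-1],
    [[0,0,0],[0,0,4],-1],
  ],
)

```text
time: 14.8
tool_pos: [0.618, 0.041, 0.1582]
ee_rot: [-3.142, -0.002, 0.43]
wrist_force: [0.1, 0.3, 5.2]
width: 0.0097
```

```bash
python3 st.py
```

```text
14.8 [0.61798138 0.04102564 0.15822814] [-1.79999126e+02 -1.34663778e-01  2.46586984e+01] [0.1194215  0.3301173  5.16973633] [-0.10793308  0.08647491 -0.06503947] 0.014694812125526369 0.00974038211539025
```

Emit:
move_arm(
  targets=[
    [[0,0,0],[0,0,2],-1],
    [[0,0,0],[0,0,3],-1],
    [[0,0,0],[0,0,3],-1],
  ],
)

```text
time: 15.18
tool_pos: [0.618, 0.041, 0.1583]
ee_rot: [-3.141, -0.002, 0.378]
wrist_force: [0.0, -0.7, 5.3]
width: 0.0096
```

```bash
python3 st.py
```

```text
15.175 [0.61798247 0.04103318 0.15825058] [-1.79992428e+02 -1.36554211e-01  2.16682321e+01] [ 0.03430893 -0.72480415  5.34155872] [-0.08165231  0.04076846 -0.0206396 ] 0.03115856903605163 0.009631878205611491
```

Emit:
move_arm(
  targets=[
    [[0,0,0],[0,0,1],-1],
    [[0,0,0],[0,0,2],-1],
    [[0,0,0],[0,0,2],-1],
  ],
)

```text
time: 15.55
tool_pos: [0.618, 0.041, 0.1582]
ee_rot: [-3.141, -0.002, 0.344]
wrist_force: [0.5, -0.2, 6.2]
width: 0.0098
```

```bash
python3 st.py
```

```text
15.55 [0.61798565 0.04102814 0.15824806] [-1.79991324e+02 -1.36772065e-01  1.96974169e+01] [ 0.48821115 -0.1890411   6.18681516] [-0.07668402  0.10347403  0.15350343] 0.2150134462863207 0.009825232274805987
```

Emit:
move_arm(
  targets=[
    [[0,0,0],[0,0,1],-1],
    [[0,0,0],[0,0,2],-1],
    [[0,0,0],[0,0,2],-1],
  ],
)

```text
time: 15.92
tool_pos: [0.618, 0.041, 0.1582]
ee_rot: [-3.142, -0.002, 0.31]
wrist_force: [-0.2, -1.1, 5.4]
width: 0.0106
```

```bash
python3 st.py
```

```text
15.925 [0.61800688 0.04102059 0.15824501] [-1.79995483e+02 -1.36959132e-01  1.77381736e+01] [-0.19755077 -1.14785962  5.39763206] [-0.19622316  0.08022663  0.42612187] 0.45765453949570656 0.010552769689389587
```

Emit:
move_arm(
  targets=[
    [[0,0,0],[0,0,1],-1],
    [[0,0,0],[0,0,2],-1],
    [[0,0,0],[0,0,2],-1],
  ],
)

```text
time: 16.3
tool_pos: [0.618, 0.0411, 0.1582]
ee_rot: [-3.141, -0.002, 0.275]
wrist_force: [-0.4, -1.2, 5.2]
width: 0.0101
```

```bash
python3 st.py
```

```text
16.3 [0.61800741 0.0410581  0.15824925] [-1.79993771e+02 -1.37895902e-01  1.57628112e+01] [-0.39108126 -1.21728535  5.23049394] [-0.21809034  0.1102415   0.57388717] 0.5926756002008915 0.010138405392364424
```

The torque climbs from about 20.7° (0.15, 0.43, then 0.57 N m), so the screw is seated; the printer's yaw was measured at 20.5°. Now I back off to a tool yaw of about 110.8°, i.e. −95° from here.

Emit:
move_arm(
  targets=[
    [[0,0,0],[0,0,-3],-1],
    [[0,0,0],[0,0,-8],-1],
    [[0,0,0],[0,0,-14],-1],
    [[0,0,0],[0,0,-20],-1],
    [[0,0,0],[0,0,-26],-1],
    [[0,0,0],[0,0,-32],-1],
    [[0,0,0],[0,0,-38],-1],
    [[0,0,0],[0,0,-44],-1],
    [[0,0,0],[0,0,-50],-1],
    [[0,0,0],[0,0,-56],-1],
    [[0,0,0],[0,0,-62],-1],
    [[0,0,0],[0,0,-68],-1],
    [[0,0,0],[0,0,-74],-1],
    [[0,0,0],[0,0,-80],-1],
    [[0,0,0],[0,0,-86],-1],
    [[0,0,0],[0,0,-91],-1],
    [[0,0,0],[0,0,-94],-1],
    [[0,0,0],[0,0,-95],-1],
    [[0,0,0],[0,0,-95],-1],
    [[0,0,0],[0,0,-95],-1],
  ],
)

```text
time: 18.8
tool_pos: [0.6181, 0.041, 0.1583]
ee_rot: [3.139, 0.0, 1.932]
wrist_force: [0.0, -0.5, 4.4]
width: 0.0103
```

```bash
python3 st.py
python3 - <<'E'
from h import *
w=viewer.snapshot("wrist")[:,:,::-1]; t=viewer.snapshot("side")[:,:,::-1]
a=cv2.resize(w,(400,300)); b=cv2.resize(cv2.resize(t[170:320,250:450],None,fx=2,fy=2),(400,300)); cv2.imwrite("pics/f.png",np.hstack([a,b]))
E
```

```text
18.8 [0.61810508 0.04100787 0.15828046] [1.79846044e+02 1.02766852e-03 1.10668923e+02] [ 0.02469155 -0.47884659  4.44290702] [-0.17069294 -0.0775014   0.02159437] -0.0052194455929566175 0.010281637125551165
```

View pics/f.png

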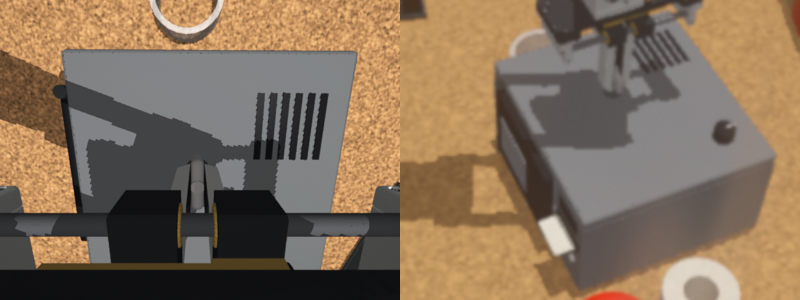

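The wing is held between the fingers at (195,185), along the printer's y, and in the side view the door is shut. I'm handing in.

```bash
python3 -c "
from bench import order
print(order.close_job())"
```

```text
the job is handed in; nothing more can be done
None
```

The door is shut, and the thumbscrew was screwed clockwise until it seated, then backed off a quarter turn. The job was handed in at about 19 s with the wing still gripped.

- **Door:** I pushed it to the hard stop, where it took about 17 N with no further movement. In the wrist pictures it lay parallel to the printer's front, within about 1 pixel. I did not feel a separate click, so seating on the catch is inferred from the stop and the pictures.
- **Thumbscrew seat:** In one grip I turned it about 130° clockwise. The torque began to climb at a tool yaw of about 20.7°, against a printer yaw of about 20.5° from the pictures. I pressed on to 0.57 N m.
- **Quarter turn back:** The final tool yaw is 110.7°, which is 90° from the seat to within about a degree. The last reading showed torque near zero and the fingers 10.3 mm apart on the 10 mm wing.
- **Other items:** I never went near the round knob, and it and the items in the last two pictures looked unmoved. I did not check every item on the bench.
- **What disagreed:** My first printer fit from the top camera was off by up to about 5 mm, so I measured the wing again with the wrist camera. The grip was still about 2 mm off centre and I corrected it before turning. A vertical load of about 4–6 N on the gripper remained throughout, well within limits.

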